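# Try the swing arms of three signal brackets and reject the one that binds

## Task

Check the three swing-arm brackets on the test board one after the other, from the robot's left to its right: swing each arm out to the left as far as it goes, then fold it fully home before trying the next. One of them binds about halfway: when all three have been tried, slide that bracket forward out of its slot until its whole base is on the rubber floor of the reject bay at the board's far end, flat on its base and with its arm folded home. Leave the two sound brackets in their slots with their arms home, and do not disturb the other things on the bench.

Things in the scene. Friction and masses are not known exactly. Their poses are not given: they have to be found in the camera images.
- board: Fixed plywood test board 280 (x) by 500 (y) by 8 mm; origin under its centre, +x away from the robot, +y left. On its near half are three slots 67 mm wide, centred at y = +150, 0, -150 mm (left, middle, right), x = -115 to -15 mm; near ends closed by a strip 20 mm above the bench, far ends open. Steel lips (tops 26.5 mm above the bench, 50 mm apart) overhang the base's edges.
- reject_bay (a point): Centre of the reject bay's floor, board x = +57.5, y = 0 mm, 8 mm above the bench, axes as the board's. The dark rubber floor is level with the slots and runs 67.5 mm each way in x (board x = -10 to +125) and 235 mm each way in y. Wooden walls, tops 22 mm above the bench, close it at the far end and both sides; it is open to the slots.
- bracket_a: Loose bracket, about 0.7 kg, in any slot, at most 7 mm from the slot's near end. Base 90 (x) by 64 by 12 mm, origin at the centre of its underside (8 mm above the bench). On its near edge stands a flange 40 mm wide, 8 mm thick, top 56 mm above the base's underside. The three look the same. Held down by the slot's lips, it only slides out forward, with 2 to 10 N low on the flange from behind.
- swing_a (a joint): Swing of the bracket's arm about the upright pivot, rad: 0 = folded home (arm along the bracket's +x, away from the robot), growing as it swings to the left (+y). A sound arm goes to 1.40, a bad one binds hard at about half of that. It stays where it is left; it needs 0.5 to 1.5 N at the stub, and one that is a little stiff is still sound.
- pivot_a (a point): On the pivot's axis at the arm's top face, 5 mm to the near side of the base's centre, 36 mm above its underside. The arm is a bar 22 mm wide, 12 mm thick (24 to 36 mm above the base's underside).
- stub_a (a point): Centre of the top of the upright round stub at the arm's end: 22 mm in diameter, 80 mm from the pivot axis, its top 66 mm above the base's underside (74 mm above the bench), 30 mm above the arm's top face.
- heel_a (a point): Middle of the base's near lower edge, 45 mm behind the base's centre (under the flange's near face).
- bracket_b: Loose bracket, about 0.7 kg, in any slot, at most 7 mm from the slot's near end. Base 90 (x) by 64 by 12 mm, origin at the centre of its underside (8 mm above the bench). On its near edge stands a flange 40 mm wide, 8 mm thick, top 56 mm above the base's underside. The three look the same. Held down by the slot's lips, it only slides out forward, with 2 to 10 N low on the flange from behind.
- swing_b (a joint): Swing of the bracket's arm about the upright pivot, rad: 0 = folded home (arm along the bracket's +x, away from the robot), growing as it swings to the left (+y). A sound arm goes to 1.40, a bad one binds hard at about half of that. It stays where it is left; it needs 0.5 to 1.5 N at the stub, and one that is a little stiff is still sound.
- pivot_b (a point): On the pivot's axis at the arm's top face, 5 mm to the near side of the base's centre, 36 mm above its underside. The arm is a bar 22 mm wide, 12 mm thick (24 to 36 mm above the base's underside).
- stub_b (a point): Centre of the top of the upright round stub at the arm's end: 22 mm in diameter, 80 mm from the pivot axis, its top 66 mm above the base's underside (74 mm above the bench), 30 mm above the arm's top face.
- heel_b (a point): Middle of the base's near lower edge, 45 mm behind the base's centre (under the flange's near face).
- bracket_c: Loose bracket, about 0.7 kg, in any slot, at most 7 mm from the slot's near end. Base 90 (x) by 64 by 12 mm, origin at the centre of its underside (8 mm above the bench). On its near edge stands a flange 40 mm wide, 8 mm thick, top 56 mm above the base's underside. The three look the same. Held down by the slot's lips, it only slides out forward, with 2 to 10 N low on the flange from behind.
- swing_c (a joint): Swing of the bracket's arm about the upright pivot, rad: 0 = folded home (arm along the bracket's +x, away from the robot), growing as it swings to the left (+y). A sound arm goes to 1.40, a bad one binds hard at about half of that. It stays where it is left; it needs 0.5 to 1.5 N at the stub, and one that is a little stiff is still sound.
- pivot_c (a point): On the pivot's axis at the arm's top face, 5 mm to the near side of the base's centre, 36 mm above its underside. The arm is a bar 22 mm wide, 12 mm thick (24 to 36 mm above the base's underside).
- stub_c (a point): Centre of the top of the upright round stub at the arm's end: 22 mm in diameter, 80 mm from the pivot axis, its top 66 mm above the base's underside (74 mm above the bench), 30 mm above the arm's top face.
- heel_c (a point): Middle of the base's near lower edge, 45 mm behind the base's centre (under the flange's near face).
- led_insert: Bystander: black round LED lamp insert, 116 mm across, 22 mm high, origin under its centre.
- screwdriver: Bystander: screwdriver lying on the bench.
- screw_jar: Bystander: jar 60 mm across, 75 mm high, origin under its centre.
- carton: Bystander: cardboard box 130 by 100 by 60 mm, origin under its centre.
Mind the look-alikes: they are no part of the job. Leave any blue or purple look-alike of the bracket_a alone.

How it is judged:
By the outcome, as a careful person would: the job done as asked, in the order asked, and still so for the second after the job is handed in, with the robot touching nothing.
It also fails if it takes over 72 s, if anything falls off the work surface, if the arm or the gripper's body presses on something with over 40 N, if the wrist force passes 120 N, or if a joint passes its speed limit or range.

## Robot

A 7-joint arm with a two-finger parallel gripper is mounted at the origin on the work surface. World frame = base frame: x ahead of the robot, y to its left, z up, the work surface at z = 0. Lengths are in m, angles in degrees, forces in N, time in s.
With the tool pointing down it reaches from about 0.35 to 0.9 m from the base axis. Payload 8.1 kg.
Tool frame: the origin (TCP) lies midway between the tips of the shut fingers; the grasp point (between the pads) lies 19 mm behind it; z points along the fingers, y is the direction in which the jaws open and shut (so a half turn about z gives the same grasp; the last joint's range is limited). The gripper opens to 92 mm and grips with 3 to 60 N. Pads are 19 mm wide; open, the fingers measure 130 mm over their backs; the gripper's body (75 mm by 190 mm) begins 47 mm behind the grasp point.
Start: joints at [-82.082, 24.895, 1.432, 90.138, -0.665, 64.973, -4.303], TCP at [0.149, 0.607, 0.227] pointing down, gripper open.
Joint ranges: [-149.89, 149.89], [-25.12, 119.58], [-72.63, 75.52], [4.76, 147.25], [-75.54, 255.54], [6.69, 114.76], [-157.13, 157.13]. Speed limits (degrees/s): [127.2, 127.2, 172.46, 172.46, 180, 180, 180].

## Interface

Orientations are given as a 3x3 rotation matrix whose columns are the frame's x, y, z axes.
In Python, from rig import get_state, read_camera, sign_off gives the robot as it stands.
- The arm moves only by the shell command python3 -m creep 'ROWS' [OPENING] [FORCE]. ROWS is JSON, one flat list of numbers, 4 for each row, row after row: the shift along the world's x, y, z in mm, then the turn about the world's z in rad. A call has 1 to 12 rows; each row is the pose to reach, as a shift and turn from the pose commanded when the call began; what a row does not reach only later rows make up. A row lasts 1/12 s, in which the tool goes at most 41.7 mm and 7.16 degrees, less where a joint would pass 70% of its speed; a pose out of reach is approached as far as the arm can. A call with a gripper value outside its range is refused whole. OPENING is the opening, from 0 (shut) to 1 (fully open), set as the call begins (- or left out, the last holds). The fingers move at their own pace and stop on an object; FORCE is the grip in N (left out, the last holds). Time passes only in rows, so rows that repeat a pose let the fingers close. It gives the time, the measured TCP pose, the force and the opening at its end, in the units of the state.
- get_state(): the state, without advancing time (a new reading comes with each control period).
- read_camera(name): name is "side" or "top" or "wrist"; returns a dict with "pixels" (420x560x3 uint8, red, green, blue), "range_z" (420x560 float32, m along the optical axis (not along the pixel's ray), 0 where there is no reading), "vertical_fov" (degrees; the focal length in pixels is half the picture's height over the tangent of half this angle, whatever the lens; pixels are square), "cx", "cy" (the principal point, pixels), "R" (3x3) and "t" (3): a world point X has camera coordinates R X + t; the wrist camera has in their place "T_tool_cam" (4x4, takes a point from camera to tool coordinates, whose origin is the TCP and whose axes are the flange's). Camera axes: x right, y down, z forward; pixel columns grow to the right and rows downward; lengths in m; the calibration is good to about 2 mm. A picture is of the moment at which its call begins: read the wrist's pose just before it.
- sign_off(): hands the job in, once; it reports no verdict.
The state is a dict: "clock": time; "joint_pos": joint angles; "joint_vel": joint speeds; "joint_torque": joint torques, N m; "tcp_pos": TCP position; "tcp_rot": TCP orientation; "force": force on the tool from outside, world axes, zero at the start; "wrist_torque": the same for the moment, N m; "finger_gap": opening from 0.0 (shut) to 1.0 (fully open).
Only numpy, scipy, OpenCV 4.12 (cv2) and the standard library are available. Lean on these libraries where they do the work, as an engineer would, in place of code of your own. Each camera call takes 0.05 s, during which the arm holds its last target.

## Working session

There is one attempt and no reset: what is moved stays moved. The work goes in short steps, Python scripts to look and compute and a shell command to move; the robot and the scene stay as the last step left them, time stands still between calls to the robot, and variables do not carry over. Pictures are saved under pics/ and viewed, and the job is handed in when it is done.

```bash
ls; mkdir -p pics; python3 - <<'E'
from rig import *
import cv2,numpy as np
s=get_state();print(s['clock'],s['tcp_pos'],s['tcp_rot'],s['force'],s['finger_gap'])
for n in ['side','top']:
    c=read_camera(n);cv2.imwrite(f'pics/{n}0.png',c['pixels'][:,:,::-1]);np.savez(f'{n}0.npz',**c)
    print(n,c['vertical_fov'],c['cx'],c['cy'],c['R'],c['t'])
E
```

```text
pics
0.0 [0.14898602 0.6064343  0.22595317] [[-9.71123535e-01  2.38577091e-01 -2.25038371e-04]
 [ 2.38577145e-01  9.71122267e-01 -1.57718322e-03]
 [-1.57740013e-04 -1.58532876e-03 -9.99998731e-01]] [ 0.39241553 -0.33152492 -0.66775061] 1.0047882237675398
side 56.876411850699284 279.06327487078715 213.9051583931386 [[ 6.83632988e-01 -7.29825944e-01 -1.70090646e-04]
 [-3.78527558e-01 -3.54370092e-01 -8.55066503e-01]
 [ 6.23989443e-01  5.84616053e-01 -5.18518318e-01]] [-0.33160414  0.25907626  1.07353406]
top 57.491944672720585 275.87120257664145 207.04606011717442 [[ 0.01971027 -0.99940941  0.02814841]
 [-0.99800529 -0.02135583 -0.05940855]
 [ 0.0599746  -0.02692131 -0.99783681]] [-0.0206075   0.47779075  1.2101116 ]
```

View pics/top0.png

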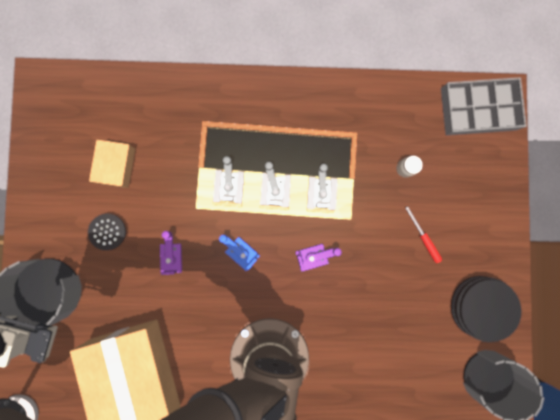

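View pics/side0.png

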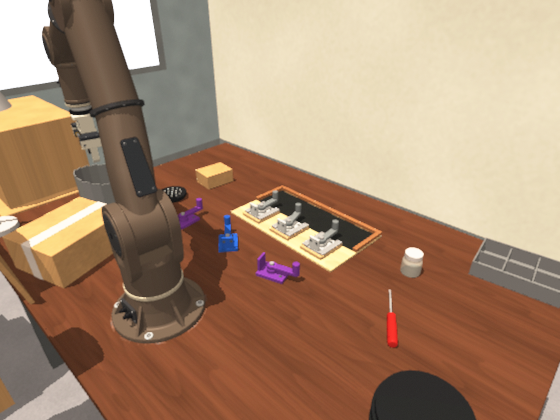

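```bash
cat > h.py <<'E'
import numpy as np,cv2
def foc(c): return 210/np.tan(np.radians(float(c['vertical_fov'])/2))
def ray(c,u,v,z):
    f=foc(c);d=c['R'].T@np.array([(u-c['cx'])/f,(v-c['cy'])/f,1]);o=-c['R'].T@c['t']
    return o+d*(z-o[2])/d[2]
def proj(c,X):
    f=foc(c);p=c['R']@np.asarray(X)+c['t'];return f*p[0]/p[2]+c['cx'],f*p[1]/p[2]+c['cy']
def depthpt(c,u,v):
    z=c['range_z'][int(v),int(u)];f=foc(c)
    return c['R'].T@(np.array([(u-c['cx'])/f*z,(v-c['cy'])/f*z,z])-c['t'])
E
python3 - <<'E'
import cv2
a=cv2.imread('pics/top0.png')[110:280,140:380];cv2.imwrite('pics/top0c.png',cv2.resize(a,None,fx=3.3,fy=3.3,interpolation=2))
a=cv2.imread('pics/side0.png')[170:290,160:400];cv2.imwrite('pics/side0c.png',cv2.resize(a,None,fx=3.3,fy=3.3,interpolation=2))
E
```

```text
(no output)
```

View pics/top0c.png

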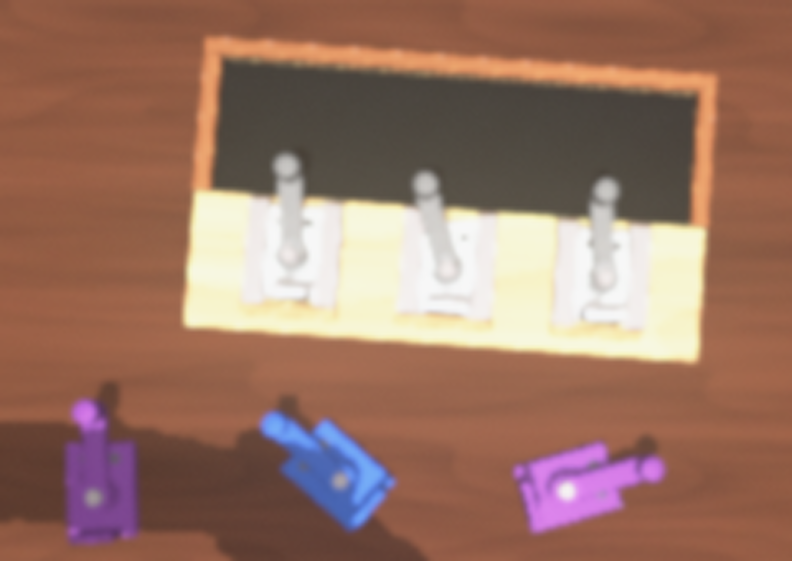

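View pics/side0c.png

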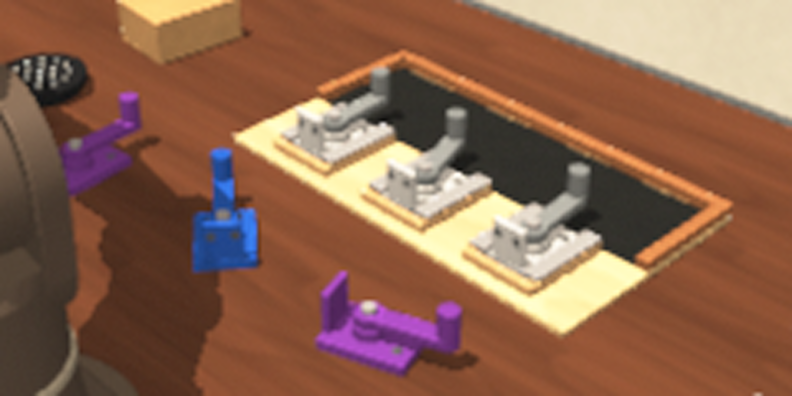

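```bash
python3 - <<'E'
from h import *
T=np.load('top0.npz');S=np.load('side0.npz')
f=lambda x,y:(140+x/3.3-.35,110+y/3.3-.35)
g=lambda x,y:(160+x/3.3-.35,170+y/3.3-.35)
P={}
for n,x,y,z in [('nearL',184,327,.008),('nearR',698,361,.008),('farR',716,76,.022),('farL',206,38,.022),('stubL',287,165,.074),('stubM',426,183,.074),('stubR',606,189,.074),('pivL',290,256,.047),('pivM',447,268,.047),('pivR',604,277,.047)]:
    u,v=f(x,y);P[n]=ray(T,u,v,z);print(n,P[n].round(4),depthpt(T,round(u),round(v)).round(4))
for n,x,y,z in [('stubL',381,74,.074),('stubM',457,114,.074),('stubR',579,171,.074)]:
    u,v=g(x,y);print(n,ray(S,u,v,z).round(4),depthpt(S,round(u),round(v)).round(4))
c=(P['nearL']+P['nearR']+P['farL']+P['farR'])/4;a=P['nearL']-P['nearR'];b=P['farL']-P['farR']
print(c,np.linalg.norm(a),np.linalg.norm(b),np.arctan2(-a[0],a[1]),np.arctan2(-b[0],b[1]))
d=(P['farL']+P['farR']-P['nearL']-P['nearR'])/2;print(d,np.arctan2(d[1],d[0]))
E
```

```text
nearL [0.4676 0.2461 0.008 ] [ 0.4673  0.2495 -0.0034]
nearR [ 0.4449 -0.2548  0.008 ] [ 0.4453 -0.2558  0.0012]
farR [ 0.7243 -0.2672  0.022 ] [ 0.7288 -0.2735  0.0009]
farL [0.7482 0.2314 0.022 ] [ 0.7555  0.2358 -0.0019]
stubL [0.6163 0.1441 0.074 ] [0.6154 0.143  0.0731]
stubM [0.6027 0.0152 0.074 ] [0.6038 0.0144 0.0693]
stubR [ 0.6011 -0.1525  0.074 ] [ 0.6015 -0.1521  0.0706]
pivL [0.5347 0.1418 0.047 ] [0.5348 0.1398 0.0529]
pivM [ 0.5267 -0.0065  0.047 ] [ 0.5261 -0.0062  0.0486]
pivR [ 0.5215 -0.1557  0.047 ] [ 0.5204 -0.157   0.045 ]
stubL [0.6104 0.1383 0.074 ] [0.6105 0.139  0.074 ]
stubM [0.5998 0.012  0.074 ] [0.5981 0.0113 0.0758]
stubR [ 0.5961 -0.1566  0.074 ] [ 0.5932 -0.1579  0.0778]
[ 0.59624873 -0.01110619  0.015     ] 0.5014317210620689 0.499105048102212 -0.04519715169654805 -0.048051366551855886
[ 0.28000287 -0.01356521  0.014     ] -0.048408848873701026
```

Candidates: grey brackets in slots at top-view pixels (228,180), (273,183), (323,187) fit the description. The blue (240,252) and purple (170,255), (316,258) ones loose on the bench are look-alikes to leave alone. The enlarged crop confirms this. The middle arm already stands a little out. I'll move over the board for a wrist view.

```bash
python3 -m creep '[30,-20,10,0.02, 60,-50,20,0.04, 90,-85,30,0.06, 120,-120,40,0.08, 150,-155,50,0.1, 180,-190,60,0.12, 210,-225,70,0.14, 240,-260,80,0.16, 270,-295,80,0.18, 300,-330,80,0.19, 330,-365,80,0.19, 355,-395,80,0.19]' 1; python3 -m creep '[25,-30,0,0, 40,-55,0,0, 40,-55,0,0]'
python3 - <<'E'
from rig import *
from h import *
s=get_state();print(s['clock'],s['tcp_pos'],s['tcp_rot'].round(3) if hasattr(s['tcp_rot'],'round') else s['tcp_rot'],s['joint_pos'],s['force'])
c=read_camera('wrist');cv2.imwrite('pics/w1.png',c['pixels'][:,:,::-1]);np.savez('w1.npz',tp=s['tcp_pos'],tr=s['tcp_rot'],**c)
print(c['T_tool_cam'])
E
```

```text
clock: 1.1
tcp_pos: [0.4759, 0.2445, 0.3064]
tcp_rot: [[-0.999, 0.051, 0.0], [0.051, 0.999, 0.0], [-0.0, 0.0, -1.0]]
force: [1.3, -0.0, -0.2]
finger_gap: 0.999
clock: 1.35
tcp_pos: [0.5182, 0.1839, 0.3061]
tcp_rot: [[-0.998, 0.06, 0.001], [0.06, 0.998, -0.003], [-0.002, -0.003, -1.0]]
force: [-0.1, -0.6, 0.4]
finger_gap: 1.0
1.35 [0.51824684 0.18394743 0.30606219] [[-0.998  0.06   0.001]
 [ 0.06   0.998 -0.003]
 [-0.002 -0.003 -1.   ]] [-36.89739734  14.48028477  14.94886139  94.65509025  -3.68108013
  71.37596932  65.3081092 ] [-0.10157912 -0.64747029  0.36335462]
[[-1.00359980e-03 -9.56252029e-01 -2.92542390e-01  7.77443629e-02]
 [ 9.99999487e-01 -9.99562987e-04 -1.63276011e-04 -8.49356723e-04]
 [-1.36281528e-04 -2.92542403e-01  9.56252542e-01 -1.58778628e-01]
 [ 0.00000000e+00  0.00000000e+00  0.00000000e+00  1.00000000e+00]]
```

View pics/w1.png

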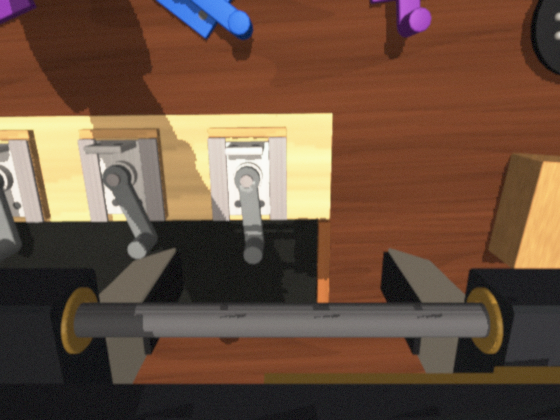

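```bash
cat >> h.py <<'E'
def wc(fn):
    w=dict(np.load(fn));T=np.eye(4);T[:3,:3]=w['tr'];T[:3,3]=w['tp'];M=np.linalg.inv(T@w['T_tool_cam']);w['R']=M[:3,:3];w['t']=M[:3,3];return w
def tri(obs):
    A=np.zeros((3,3));b=np.zeros(3)
    for c,u,v in obs:
        f=foc(c);d=c['R'].T@np.array([(u-c['cx'])/f,(v-c['cy'])/f,1]);d/=np.linalg.norm(d);o=-c['R'].T@c['t'];P=np.eye(3)-np.outer(d,d);A+=P;b+=P@o
    X=np.linalg.solve(A,b);return X,[np.hypot(*(np.array(proj(c,X))-(u,v))) for c,u,v in obs]
E
python3 - <<'E'
from h import *
T=np.load('top0.npz');S=np.load('side0.npz');W=wc('w1.npz')
f=lambda x,y:(T,140+x/3.3-.35,110+y/3.3-.35)
g=lambda x,y:(S,160+x/3.3-.35,170+y/3.3-.35)
print('stubL',tri([f(287,165),g(381,74),(W,253,254)]), tri([f(287,165),g(381,74)]))
print('stubM',tri([f(426,183),g(457,114),(W,141,247)]))
print('stubR',tri([f(606,189),g(579,171)]))
for n,u,v,z in [('stubL',253,254,.074),('stubM',141,247,.074),('pivL',247,180,.047),('pivM',118,178,.047),('corner',332,113,.008),('edge',30,118,.008),('slotL near',248,128,.028),('flangeL',246,150,.064)]:
    print(n,ray(W,u,v,z).round(4),depthpt(W,u,v).round(4))
a=cv2.imread('pics/w1.png')[100:270,60:345];cv2.imwrite('pics/w1c.png',cv2.resize(a,None,fx=2.8,fy=2.8,interpolation=2))
E
```

```text
stubL (array([0.61682527, 0.14418534, 0.06952955]), [np.float64(0.16949284509119567), np.float64(0.0655977663374002), np.float64(0.47404546840912265)]) (array([0.61715884, 0.14470901, 0.06906496]), [np.float64(0.023248999287005547), np.float64(0.018344556908716624)])
stubM (array([0.6028432 , 0.0160194 , 0.06959011]), [np.float64(0.334187300916804), np.float64(0.4835611560541305), np.float64(2.3483213697369374)])
stubR (array([ 0.60174438, -0.15297758,  0.0698477 ]), [np.float64(0.048605598399246525), np.float64(0.043770828994685235)])
stubL [0.6148 0.1442 0.074 ] [0.6147 0.1442 0.0742]
stubM [0.5987 0.0198 0.074 ] [0.5986 0.0199 0.0743]
pivL [0.5356 0.142  0.047 ] [0.5348 0.1423 0.0504]
pivM [ 0.5244 -0.0035  0.047 ] [ 0.5236 -0.0017  0.0509]
corner [0.4702 0.2443 0.008 ] [0.4707 0.2452 0.0011]
edge [ 0.4541 -0.1116  0.008 ] [ 0.4541 -0.1108  0.0092]
slotL near [0.4797 0.1463 0.028 ] [0.4804 0.1455 0.02  ]
flangeL [0.4991 0.1457 0.064 ] [0.499  0.1458 0.0652]
```

View pics/w1c.png

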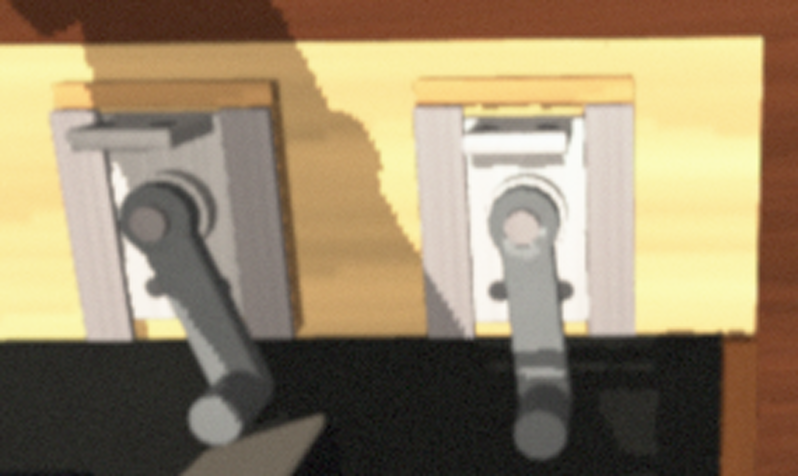

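```bash
python3 -m creep '[35,-8,-30,0.08, 68,-12,-60,0.08, 70,-12,-95,0.08, 70,-12,-130,0.08, 70,-12,-165,0.08, 70,-12,-185,0.08, 70,-12,-195,0.08, 70,-12,-195,0.08, 70,-12,-195,0.08]' 1 10
```

```text
clock: 2.15
tcp_pos: [0.585, 0.1802, 0.1118]
tcp_rot: [[-1.0, -0.03, 0.0], [-0.03, 1.0, 0.0], [-0.0, 0.0, -1.0]]
force: [0.7, 0.1, -0.0]
finger_gap: 0.998
```

```bash
python3 -m creep '[15,-18,0,0, 30,-36,0,0, 30,-36,-10,0, 30,-36,-25,0, 30,-36,-40,0, 30,-36,-52,0, 30,-36,-59,0, 30,-36,-59,0, 30,-36,-59,0]' 
python3 - <<'E'
from rig import *
from h import *
s=get_state();print(s['tcp_pos'],s['force'])
c=read_camera('wrist');cv2.imwrite('pics/w2.png',c['pixels'][:,:,::-1]);np.savez('w2.npz',tp=s['tcp_pos'],tr=s['tcp_rot'],**c)
E
```

```text
clock: 2.9
tcp_pos: [0.6153, 0.1436, 0.0528]
tcp_rot: [[-1.0, -0.029, 0.001], [-0.029, 1.0, 0.0], [-0.001, 0.0, -1.0]]
force: [0.2, -0.5, -0.5]
finger_gap: 0.996
[0.61528553 0.14362194 0.05284202] [ 0.16782133 -0.53511828 -0.51038062]
```

View pics/w2.png

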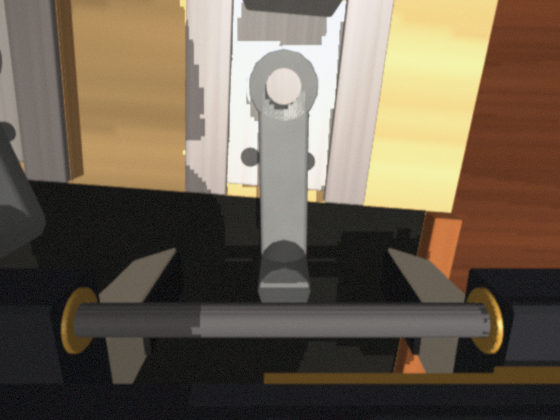

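The wrist picture shows the stub (284,275) centred between the open fingers and the pivot at (284,83). Next I close to a loose cage.

```bash
python3 -m creep '[0,0,0,0,0,0,0,0,0,0,0,0,0,0,0,0,0,0,0,0,0,0,0,0]' 0.29 15
python3 - <<'E'
from h import *
W=wc('w2.npz');print(ray(W,284,83,.052),depthpt(W,284,83))
p=ray(W,284,83,.052)[:2]; b=-.047
# arc rows from swing .075 to 1.45 step
a0=.028
for sw in np.r_[np.arange(.1,1.6,.1)]:
    a=sw+b; q=p+.0805*np.array([np.cos(a),np.sin(a)])-p-.0805*np.array([np.cos(a0),np.sin(a0)]);print(round(sw,2),(q*1000).round(1),round(a-a0,3))
E
```

```text
clock: 3.45
tcp_pos: [0.615, 0.1434, 0.0523]
tcp_rot: [[-1.0, -0.029, 0.0], [-0.029, 1.0, 0.0], [-0.0, 0.0, -1.0]]
force: [-0.5, 0.4, -0.8]
finger_gap: 0.615
[0.53475863 0.14127467 0.052     ] [0.53474912 0.14127807 0.05143184]
0.1 [-0.1  2. ] 0.025
0.2 [-0.9 10. ] 0.125
0.3 [-2.5 17.9] 0.225
0.4 [-4.9 25.6] 0.325
0.5 [-8.1 33. ] 0.425
0.6 [-12.  40.] 0.525
0.7 [-16.5  46.7] 0.625
0.8 [-21.7  52.8] 0.725
0.9 [-27.5  58.4] 0.825
1.0 [-33.8  63.4] 0.925
1.1 [-40.6  67.7] 1.025
1.2 [-47.8  71.3] 1.125
1.3 [-55.3  74.2] 1.225
1.4 [-63.1  76.3] 1.325
1.5 [-71.   77.7] 1.425
```

```bash
python3 -m creep '[0,0,0,0,0,0,0,0,0,0,0,0,0,0,0,0,0,0,0,0,0,0,0,0,0,4,0,0.05,-1,10,0,0.125,-1.5,14,0,0.175,-2.5,18,0,0.225,-3.5,22,0,0.275,-5,25.5,0,0.325]'
python3 -c "
from rig import *
s=get_state();print(s['force'],s['wrist_torque'])"
```

```text
clock: 4.45
tcp_pos: [0.6104, 0.1687, 0.0523]
tcp_rot: [[-0.937, -0.349, 0.001], [-0.349, 0.937, -0.0], [-0.001, -0.001, -1.0]]
force: [1.5, -0.4, -0.3]
finger_gap: 0.29
[ 1.45576649 -0.3755598  -0.28658956] [-0.14689321 -0.26949573  0.01319667]
```

```bash
python3 -m creep '[-3,7.5,0,0.1,-5,11,0,0.15,-7,14.5,0,0.2,-9.5,18,0,0.25,-11.5,21,0,0.3,-14,24,0,0.35,-17,27,0,0.4,-20,30,0,0.45,-22.5,33,0,0.5]'
python3 -c "
from rig import *
s=get_state();print(s['force'],s['wrist_torque'])"
```

```text
clock: 5.2
tcp_pos: [0.5878, 0.2017, 0.0524]
tcp_rot: [[-0.655, -0.755, 0.001], [-0.755, 0.655, -0.0], [-0.0, -0.001, -1.0]]
force: [1.4, -1.0, 0.7]
finger_gap: 0.288
[ 1.3877256  -0.99508191  0.69705066] [-0.18678796 -0.03741673  0.01023263]
```

```bash
python3 -m creep '[-3,2.5,0,0.05,-6.5,5,0,0.1,-10,7,0,0.15,-13,9.5,0,0.2,-17,11,0,0.25,-20.5,13,0,0.3,-24,14.5,0,0.35,-28,16,0,0.4,-31.5,17,0,0.45,-35.5,18,0,0.5]'
python3 - <<'E'
from rig import *
from h import *
s=get_state();print(s['tcp_pos'],s['force'])
c=read_camera('wrist');cv2.imwrite('pics/w3.png',c['pixels'][:,:,::-1]);np.savez('w3.npz',tp=s['tcp_pos'],tr=s['tcp_rot'],**c)
E
```

```text
clock: 6.03
tcp_pos: [0.5524, 0.2198, 0.0524]
tcp_rot: [[-0.213, -0.977, 0.001], [-0.977, 0.213, 0.0], [-0.0, -0.001, -1.0]]
force: [1.0, -0.2, -0.1]
finger_gap: 0.289
[0.55241295 0.21978743 0.05240316] [ 1.0471762  -0.22361997 -0.14582756]
```

View pics/w3.png

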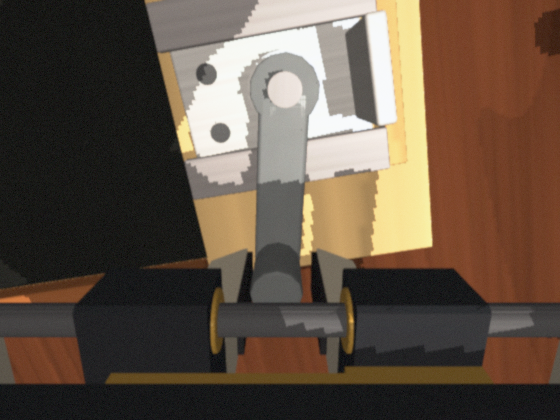

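The arm swings freely: stub (275,275) between the fingers, arm nearly square to the board. I push on to feel the stop.

```bash
python3 -m creep '[-1.5,0.3,0,0.02,-3,0.6,0,0.04,-4,0.8,0,0.05]'; python3 -m creep '[-1,0.2,0,0,-2,0.4,0,0,-2,0.4,0,0]';
```

```text
clock: 6.33
tcp_pos: [0.5483, 0.2206, 0.0523]
tcp_rot: [[-0.165, -0.986, 0.0], [-0.986, 0.165, 0.0], [-0.0, -0.0, -1.0]]
force: [1.8, -1.0, 0.1]
finger_gap: 0.289
clock: 6.58
tcp_pos: [0.5468, 0.2209, 0.0524]
tcp_rot: [[-0.167, -0.986, 0.001], [-0.986, 0.167, 0.0], [-0.0, -0.001, -1.0]]
force: [4.6, -0.8, -0.3]
finger_gap: 0.291
```

```bash
python3 -m creep '[-1,0.2,0,0,-1.5,0.3,0,0,-1.5,0.3,0,0]'
```

```text
clock: 6.83
tcp_pos: [0.5458, 0.2209, 0.0525]
tcp_rot: [[-0.167, -0.986, 0.002], [-0.986, 0.167, -0.0], [-0.0, -0.002, -1.0]]
force: [5.8, -1.4, -1.1]
finger_gap: 0.29
```

```bash
python3 -m creep '[4,-0.5,0,-0.02,9,-1.8,0,-0.08,15,-3.4,0,-0.15,22.5,-6.5,0,-0.25,29.6,-10,0,-0.35,36.5,-14.5,0,-0.45,42.7,-19.2,0,-0.55,48.5,-25,0,-0.65,53.7,-31,0,-0.75,58.2,-37.6,0,-0.85,62.1,-44.6,0,-0.95]'
python3 -m creep '[3,-7.5,0,-0.1,5.6,-15.1,0,-0.2,7,-23,0,-0.3,8,-31,0,-0.4,8,-35,0,-0.45]'
```

```text
clock: 7.75
tcp_pos: [0.6058, 0.1774, 0.0518]
tcp_rot: [[-0.901, -0.434, -0.002], [-0.434, 0.901, 0.001], [0.002, 0.002, -1.0]]
force: [-0.8, 1.5, -0.3]
finger_gap: 0.292
clock: 8.17
tcp_pos: [0.614, 0.1414, 0.0519]
tcp_rot: [[-1.0, 0.003, -0.002], [0.003, 1.0, 0.0], [0.002, 0.0, -1.0]]
force: [0.9, 1.8, -0.4]
finger_gap: 0.292
```

```bash
python3 -m creep '[0,-2,0,-0.02,0,-4,0,-0.04,0,-5.5,0,-0.047,0,-6,0,-0.047]'; python3 -m creep '[0,-1,0,0,0,-2,0,0,0,-2,0,0]'
```

```text
clock: 8.5
tcp_pos: [0.6141, 0.136, 0.052]
tcp_rot: [[-0.999, 0.042, -0.001], [0.042, 0.999, 0.0], [0.001, 0.0, -1.0]]
force: [0.5, 1.2, -1.5]
finger_gap: 0.293
clock: 8.75
tcp_pos: [0.6143, 0.1336, 0.0521]
tcp_rot: [[-0.999, 0.043, -0.001], [0.043, 0.999, -0.0], [0.001, -0.0, -1.0]]
force: [-0.2, 0.6, -0.8]
finger_gap: 0.294
```

```bash
python3 -m creep '[0,-1,0,0,0,-2,0,0,0,-2,0,0]'; python3 -m creep '[0,-1,0,0,0,-1,0,0]'
```

```text
clock: 9.0
tcp_pos: [0.6147, 0.1328, 0.0524]
tcp_rot: [[-0.999, 0.042, 0.0], [0.042, 0.999, 0.001], [-0.0, 0.001, -1.0]]
force: [0.4, 4.9, 0.0]
finger_gap: 0.293
clock: 9.17
tcp_pos: [0.6151, 0.132, 0.0526]
tcp_rot: [[-0.999, 0.042, 0.001], [0.042, 0.999, 0.002], [-0.001, 0.002, -1.0]]
force: [0.5, 6.7, -0.0]
finger_gap: 0.29
```

```bash
python3 -m creep '[0,4,0,0,0,5,5,0,0,5,25,0,0,5,50,0,0,-15,70,0.07,-5,-50,70,0.15,-10,-80,70,0.25,-14,-105,70,0.33,-14,-112,70,0.34,-14,-112,70,0.34]' 0.9
python3 - <<'E'
from rig import *
from h import *
s=get_state();print(s['tcp_pos'],s['force'])
c=read_camera('wrist');cv2.imwrite('pics/w4.png',c['pixels'][:,:,::-1]);np.savez('w4.npz',tp=s['tcp_pos'],tr=s['tcp_rot'],**c)
c=read_camera('side');cv2.imwrite('pics/s4.png',cv2.resize(c['pixels'][170:290,160:400,::-1],None,fx=3.3,fy=3.3))
E
```

```text
clock: 10.0
tcp_pos: [0.6004, 0.0146, 0.1228]
tcp_rot: [[-0.958, -0.288, 0.0], [-0.288, 0.958, -0.002], [0.0, -0.002, -1.0]]
force: [0.7, 0.4, 0.1]
finger_gap: 0.893
[0.60035683 0.01463281 0.12277218] [0.74989225 0.42507466 0.07905707]
```

View pics/w4.png

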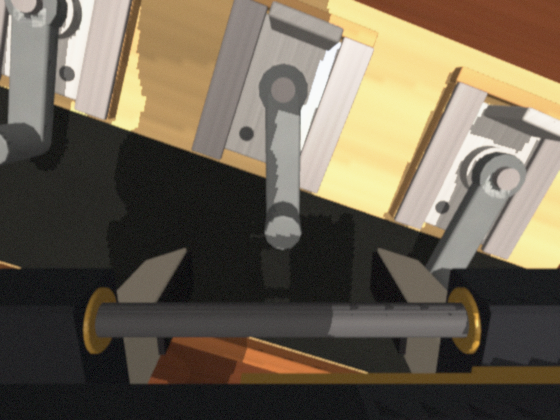

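View pics/s4.png

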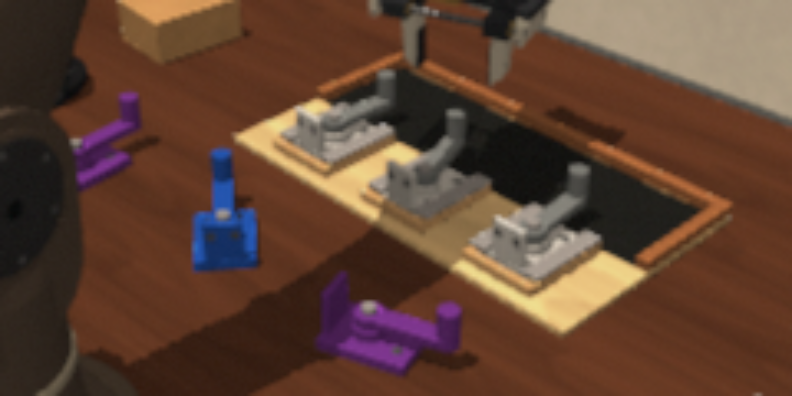

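```bash
cat > arc.py <<'E'
import sys
from h import *
def arc(p,a0,aa,r=.0805):
    for a in aa:
        q=r*np.array([np.cos(a)-np.cos(a0),np.sin(a)-np.sin(a0)]);print(round(a+.047,2),(q*1000).round(1),round(a-a0,3))
E
python3 - <<'E'
from arc import *
W=wc('w4.npz')
s=ray(W,284,234,.074);p=ray(W,284,88,.052);print(s,p,depthpt(W,284,234),depthpt(W,284,88))
d=(s-p)[:2];a0=np.arctan2(d[1],d[0]);print('dist',np.hypot(*d),'world ang',a0,'swing',a0+.047)
arc(p,a0,a0+np.arange(.1,1.3,.1))
E
```

```text
[0.60284329 0.01532212 0.074     ] [ 0.52438532 -0.00821138  0.052     ] [0.60267629 0.01526971 0.07445047] [ 0.52437589 -0.0082075   0.05055611]
dist 0.0819114108955883 world ang 0.29141122966970084 swing 0.33841122966970083
0.44 [-2.7  7.6] 0.1
0.54 [-6.1 14.9] 0.2
0.64 [-10.3  21.8] 0.3
0.74 [-15.1  28.2] 0.4
0.84 [-20.5  34.1] 0.5
0.94 [-26.5  39.5] 0.6
1.04 [-33.   44.2] 0.7
1.14 [-40.   48.3] 0.8
1.24 [-47.3  51.6] 0.9
1.34 [-54.9  54.3] 1.0
1.44 [-62.7  56.1] 1.1
1.54 [-70.7  57.1] 1.2
```

The middle stub is at (284,234), pivot at (284,88), already about 0.34 rad out. The left arm in the picture's right part lies along its slot.

```bash
python3 -m creep '[1,1,-25,0,2,1,-48,0,2,1,-64,0,2,1,-70,0,2,1,-70,0,2,1,-70,0,2,1,-70,0,2,1,-70,0,2,1,-70,0,2,1,-70,0,2,1,-70,0]' 0.29 15;  python3 -m creep '[0,0,0,0,-1,3.5,0,0.05,-2.7,7.6,0,0.1,-4.3,11.3,0,0.15,-6,15,0,0.2]'
```

```text
clock: 11.02
tcp_pos: [0.603, 0.0196, 0.0528]
tcp_rot: [[-0.956, -0.292, 0.001], [-0.292, 0.956, 0.0], [-0.001, -0.0, -1.0]]
force: [1.2, -0.8, 0.1]
finger_gap: 0.292
clock: 11.43
tcp_pos: [0.5963, 0.0347, 0.0522]
tcp_rot: [[-0.878, -0.479, -0.0], [-0.479, 0.878, -0.0], [0.0, 0.0, -1.0]]
force: [-0.5, -1.0, -0.7]
finger_gap: 0.292
```

```bash
python3 -m creep '[-2,3.5,0,0.05,-4,7,0,0.1,-4,7,0,0.1]'
```

```text
clock: 11.68
tcp_pos: [0.592, 0.0424, 0.0522]
tcp_rot: [[-0.825, -0.565, -0.001], [-0.565, 0.825, 0.0], [0.0, 0.001, -1.0]]
force: [-0.0, -0.1, -1.0]
finger_gap: 0.287
```

```bash
python3 -m creep '[-2.2,3,0,0.04,-4.6,6,0,0.09,-4.6,6,0,0.09]';python3 -m creep '[-1.8,2,0,0.03,-3,3.5,0,0.05,-3,3.5,0,0.05]'
```

```text
clock: 11.93
tcp_pos: [0.5876, 0.0481, 0.0522]
tcp_rot: [[-0.772, -0.635, -0.0], [-0.635, 0.772, 0.0], [0.0, 0.001, -1.0]]
force: [0.9, 0.8, 0.4]
finger_gap: 0.29
clock: 12.18
tcp_pos: [0.5848, 0.0514, 0.0522]
tcp_rot: [[-0.74, -0.673, -0.0], [-0.673, 0.74, 0.0], [0.0, 0.0, -1.0]]
force: [-0.2, -0.1, 0.1]
finger_gap: 0.289
```

```bash
python3 -m creep '[-3,3,0,0.05,-6,5.5,0,0.1,-6,5.5,0,0.1]';python3 -m creep '[-3,2.5,0,0.05,-6.5,5,0,0.1,-6.5,5,0,0.1]'
```

```text
clock: 12.43
tcp_pos: [0.5786, 0.0572, 0.0522]
tcp_rot: [[-0.668, -0.744, -0.0], [-0.744, 0.668, 0.0], [-0.0, 0.0, -1.0]]
force: [-0.4, 0.5, 0.4]
finger_gap: 0.292
clock: 12.68
tcp_pos: [0.5722, 0.0621, 0.0522]
tcp_rot: [[-0.592, -0.806, -0.0], [-0.806, 0.592, 0.0], [-0.0, 0.0, -1.0]]
force: [0.3, 0.2, -0.2]
finger_gap: 0.285
```

```bash
python3 - <<'E'
from rig import *
from h import *
s=get_state();print(s['tcp_pos'],s['force'])
c=read_camera('wrist');cv2.imwrite('pics/w5.png',c['pixels'][:,:,::-1]);np.savez('w5.npz',tp=s['tcp_pos'],tr=s['tcp_rot'],**c)
E
```

```text
[0.57218123 0.06211851 0.05224408] [ 0.30752129  0.24865976 -0.21634819]
```

View pics/w5.png

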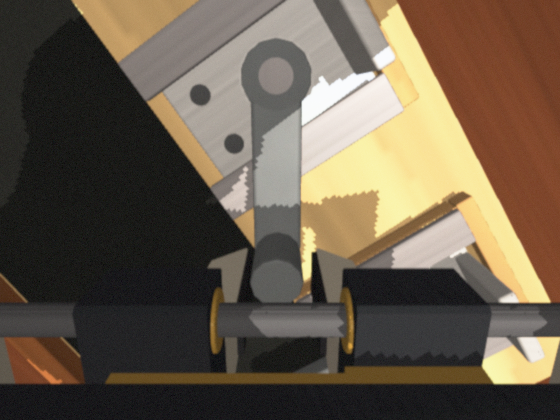

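The middle stub (276,270) is moving between the fingers and the arm is well past halfway at almost no force. I carry on to its stop.

```bash
python3 -m creep '[-4,0.5,0,0.05,-7.5,1,0,0.1,-11,1.5,0,0.16,-15,3,0,0.21,-18.6,4.7,0,0.26,-22.5,6,0,0.31,-26.3,7.3,0,0.36,-30,8.3,0,0.41,-34,9,0,0.45,-34,9,0,0.45]';python3 -m creep '[-2,0.3,0,0,-3,0.5,0,0,-3,0.5,0,0]';
```

```text
clock: 13.57
tcp_pos: [0.5385, 0.0708, 0.0524]
tcp_rot: [[-0.184, -0.983, 0.0], [-0.983, 0.184, 0.0], [-0.0, -0.0, -1.0]]
force: [0.1, -0.7, -0.5]
finger_gap: 0.293
clock: 13.82
tcp_pos: [0.536, 0.0712, 0.0524]
tcp_rot: [[-0.185, -0.983, 0.001], [-0.983, 0.185, 0.0], [-0.0, -0.001, -1.0]]
force: [1.4, 1.0, 0.3]
finger_gap: 0.295
```

```bash
python3 -m creep '[-1.5,0.3,0,0,-2.5,0.5,0,0,-2.5,0.5,0,0]';python3 -m creep '[-1,0.2,0,0,-1,0.2,0,0]';
```

```text
clock: 14.07
tcp_pos: [0.5352, 0.0713, 0.0527]
tcp_rot: [[-0.184, -0.983, 0.004], [-0.983, 0.184, 0.0], [-0.001, -0.004, -1.0]]
force: [8.0, -2.7, -3.9]
finger_gap: 0.289
clock: 14.23
tcp_pos: [0.535, 0.0714, 0.0528]
tcp_rot: [[-0.185, -0.983, 0.005], [-0.983, 0.185, 0.0], [-0.001, -0.005, -1.0]]
force: [8.5, -1.6, -4.5]
finger_gap: 0.288
```

```bash
python3 -m creep '[4,-0.2,0,-0.01,10,-1,0,-0.04,18,-3.3,0,-0.13,25.4,-6.2,0,-0.23,32.5,-10,0,-0.33,39.3,-14.2,0,-0.43,45.6,-19.2,0,-0.53,51.4,-24.8,0,-0.63,56.6,-31,0,-0.73,61.1,-37.6,0,-0.83,65,-44.7,0,-0.93,68.1,-52.1,0,-1.03]';python3 -m creep '[2.4,-7.7,0,-0.1,4,-15.6,0,-0.2,4.8,-23.6,0,-0.3,4.8,-28,0,-0.37,4.8,-32,0,-0.4,4.8,-32,0,-0.4]'
```

```text
clock: 15.23
tcp_pos: [0.5999, 0.0201, 0.0519]
tcp_rot: [[-0.939, -0.344, -0.001], [-0.344, 0.939, 0.0], [0.001, 0.001, -1.0]]
force: [-1.5, 1.0, -0.8]
finger_gap: 0.291
clock: 15.73
tcp_pos: [0.6047, -0.0127, 0.052]
tcp_rot: [[-0.999, 0.045, -0.001], [0.045, 0.999, -0.0], [0.001, -0.0, -1.0]]
force: [-0.6, 0.2, -0.4]
finger_gap: 0.286
```

```bash
python3 -m creep '[0,-2,0,0,0,-4,0,0,0,-4,0,0]';python3 -m creep '[0,-1,0,0,0,-2,0,0,0,-2,0,0]'
```

```text
clock: 15.98
tcp_pos: [0.6048, -0.0161, 0.0521]
tcp_rot: [[-0.999, 0.042, -0.0], [0.042, 0.999, 0.0], [0.0, 0.0, -1.0]]
force: [0.8, 0.4, -0.2]
finger_gap: 0.291
clock: 16.23
tcp_pos: [0.6049, -0.0167, 0.0523]
tcp_rot: [[-0.999, 0.041, -0.0], [0.041, 0.999, 0.002], [0.0, 0.002, -1.0]]
force: [-0.6, 5.2, 0.4]
finger_gap: 0.289
```

```bash
python3 -m creep '[0,-1.5,0,0,0,-1.5,0,0]';python3 -m creep '[0,4,0,0,0,6,5,0,0,6,25,0,0,6,50,0,0,-15,70,0.02,-1,-50,70,0.04,-2,-90,70,0.07,-3,-125,70,0.09,-4,-136,70,0.09,-4,-136,70,0.09]' 0.9
python3 - <<'E'
from rig import *
from h import *
s=get_state();print(s['tcp_pos'],s['force'])
c=read_camera('wrist');cv2.imwrite('pics/w6.png',c['pixels'][:,:,::-1]);np.savez('w6.npz',tp=s['tcp_pos'],tr=s['tcp_rot'],**c)
E
```

```text
clock: 16.4
tcp_pos: [0.6054, -0.0176, 0.0525]
tcp_rot: [[-0.999, 0.041, 0.001], [0.041, 0.999, 0.002], [-0.001, 0.002, -1.0]]
force: [1.5, 6.4, -0.4]
finger_gap: 0.287
clock: 17.23
tcp_pos: [0.5996, -0.1616, 0.1228]
tcp_rot: [[-0.999, -0.04, -0.0], [-0.04, 0.999, -0.003], [0.0, -0.003, -1.0]]
force: [-0.2, -0.5, 0.1]
finger_gap: 0.893
[ 0.59964184 -0.16159557  0.12282591] [-0.18393777 -0.51162682  0.13157802]
```

View pics/w6.png

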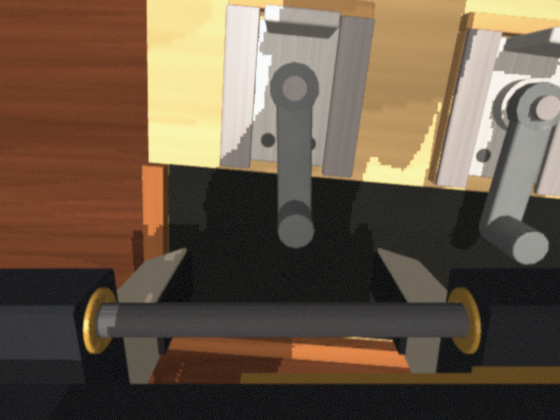

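```bash
python3 - <<'E'
from arc import *
W=wc('w6.npz')
s=ray(W,296,232,.074);p=ray(W,295,87,.052);print(s,p,depthpt(W,296,232),depthpt(W,295,87))
d=(s-p)[:2];a0=np.arctan2(d[1],d[0]);print('dist',np.hypot(*d),'world ang',a0,'swing',a0+.047)
s=ray(W,530,246,.074);p=ray(W,546,108,.052);d=(s-p)[:2];a=np.arctan2(d[1],d[0]);print('M dist',np.hypot(*d),'swing',a+.047)
arc(p,a0,a0+np.arange(.1,1.5,.1))
E
```

```text
[ 0.60098978 -0.15429326  0.074     ] [ 0.51986198 -0.15820659  0.052     ] [ 0.60093118 -0.15430135  0.07415389] [ 0.51984761 -0.15815769  0.05039709]
dist 0.0812221253740888 world ang 0.04819915918516967 swing 0.09519915918516966
M dist 0.07856927655478019 swing -0.017537054714080208
0.2 [-0.8  8. ] 0.1
0.3 [-2.4 15.9] 0.2
0.4 [-4.7 23.6] 0.3
0.5 [-7.9 31. ] 0.4
0.6 [-11.7  38.1] 0.5
0.7 [-16.2  44.7] 0.6
0.8 [-21.4  50.9] 0.7
0.9 [-27.2  56.5] 0.8
1.0 [-33.5  61.5] 0.9
1.1 [-40.2  65.9] 1.0
1.2 [-47.4  69.5] 1.1
1.3 [-54.9  72.5] 1.2
1.4 [-62.6  74.6] 1.3
1.5 [-70.6  76. ] 1.4
```

The right stub is at (296,232), pivot at (295,87). The middle arm measures home (-0.02 rad).

```bash
python3 -m creep '[0.5,4,-25,0,1,7.5,-48,0,1,7.5,-64,0,1,7.5,-70,0,1,7.5,-70,0,1,7.5,-70,0,1,7.5,-70,0,1,7.5,-70,0,1,7.5,-70,0,1,7.5,-70,0,1,7.5,-70,0]' 0.29 15;  python3 -m creep '[-0.3,4,0,0.05,-0.8,8,0,0.1,-1.5,12,0,0.15,-2.4,16,0,0.2,-3.5,20,0,0.25,-4.7,23.6,0,0.3,-6,27,0,0.35,-8,31,0,0.4,-8,31,0,0.4]'
```

```text
clock: 18.2
tcp_pos: [0.6022, -0.1485, 0.0528]
tcp_rot: [[-0.999, -0.047, 0.001], [-0.047, 0.999, -0.0], [-0.001, -0.0, -1.0]]
force: [0.3, -0.1, 0.3]
finger_gap: 0.291
clock: 18.95
tcp_pos: [0.5935, -0.1164, 0.0523]
tcp_rot: [[-0.9, -0.435, -0.0], [-0.435, 0.9, 0.001], [0.0, 0.001, -1.0]]
force: [0.3, 0.2, 0.8]
finger_gap: 0.292
```

```bash
python3 -m creep '[-2,3.5,0,0.05,-4,7,0,0.1,-4,7,0,0.1]';python3 -m creep '[-1,1.7,0,0.02,-2.2,3.5,0,0.05,-2.2,3.5,0,0.05]';python3 -m creep '[-1.2,1.7,0,0.02,-2.4,3.3,0,0.05,-2.4,3.3,0,0.05]'
```

```text
clock: 19.2
tcp_pos: [0.5896, -0.1098, 0.0523]
tcp_rot: [[-0.853, -0.521, -0.0], [-0.521, 0.853, 0.0], [0.0, 0.0, -1.0]]
force: [-0.1, 0.4, -0.2]
finger_gap: 0.287
clock: 19.45
tcp_pos: [0.5876, -0.1065, 0.0523]
tcp_rot: [[-0.826, -0.563, -0.0], [-0.563, 0.826, 0.0], [0.0, 0.0, -1.0]]
force: [0.8, -0.8, 0.7]
finger_gap: 0.288
clock: 19.7
tcp_pos: [0.5851, -0.1031, 0.0522]
tcp_rot: [[-0.796, -0.605, -0.0], [-0.605, 0.796, 0.0], [0.0, 0.0, -1.0]]
force: [0.0, 0.1, 0.9]
finger_gap: 0.292
```

```bash
python3 -m creep '[-1.2,1.6,0,0.02,-2.4,3,0,0.05,-2.4,3,0,0.05]';python3 -m creep '[-1.2,1.5,0,0.02,-2.4,2.8,0,0.05,-2.4,2.8,0,0.05]';
```

```text
clock: 19.95
tcp_pos: [0.5836, -0.1014, 0.0524]
tcp_rot: [[-0.765, -0.644, 0.002], [-0.644, 0.765, -0.001], [-0.0, -0.002, -1.0]]
force: [3.6, -5.2, -2.9]
finger_gap: 0.291
clock: 20.2
tcp_pos: [0.5825, -0.1011, 0.0527]
tcp_rot: [[-0.733, -0.68, 0.005], [-0.68, 0.733, -0.004], [-0.001, -0.006, -1.0]]
force: [7.6, -11.2, -6.1]
finger_gap: 0.289
```

The right arm binds hard at about 0.73 rad (13 N and no further motion), so the right bracket is the bad one. I fold it home.

```bash
python3 -m creep '[2,-6,0,-0.03,4,-12,0,-0.09,8.6,-18.6,0,-0.19,12.5,-25.7,0,-0.29,15.7,-33,0,-0.39,18,-41,0,-0.49,19.7,-49,0,-0.59,20.5,-57,0,-0.69,20.5,-62,0,-0.75,20.5,-65,0,-0.79,20.5,-65,0,-0.79]';python3 -m creep '[0,-1.5,0,0,0,-3,0,0,0,-3,0,0]'
```

```text
clock: 21.12
tcp_pos: [0.6007, -0.1625, 0.0521]
tcp_rot: [[-0.999, 0.044, -0.001], [0.044, 0.999, 0.0], [0.001, 0.0, -1.0]]
force: [0.3, -0.2, 0.1]
finger_gap: 0.291
clock: 21.37
tcp_pos: [0.6009, -0.1653, 0.0522]
tcp_rot: [[-0.999, 0.041, -0.0], [0.041, 0.999, 0.0], [0.0, 0.0, -1.0]]
force: [0.1, 2.2, -0.8]
finger_gap: 0.29
```

```bash
python3 -m creep '[0,-1.5,0,0,0,-3,0,0,0,-3,0,0]'
```

```text
clock: 21.62
tcp_pos: [0.6014, -0.1673, 0.0523]
tcp_rot: [[-0.999, 0.042, 0.0], [0.042, 0.999, 0.002], [-0.0, 0.002, -1.0]]
force: [1.8, 4.8, -0.7]
finger_gap: 0.293
```

```bash
python3 -m creep '[0,4,0,0,0,6,5,0,0,6,25,0,0,6,50,0,0,6,68,0,-10,6,68,0]'; python3 -m creep '[-20,2,0,0,-50,4,0,0,-85,6,0,0,-115,7,0,0,-135,8,0,0,-139,9,0,0,-139,9,0,0,-139,9,0,0]' 0 20
python3 - <<'E'
from rig import *
from h import *
s=get_state();print(s['tcp_pos'],s['force'],s['finger_gap'])
c=read_camera('wrist');cv2.imwrite('pics/w7.png',c['pixels'][:,:,::-1]);np.savez('w7.npz',tp=s['tcp_pos'],tr=s['tcp_rot'],**c)
c=read_camera('top');np.savez('top7.npz',**c);cv2.imwrite('pics/t7.png',cv2.resize(c['pixels'][110:280,140:380,::-1],None,fx=3.3,fy=3.3,interpolation=2))
E
```

```text
clock: 22.12
tcp_pos: [0.5946, -0.1634, 0.1246]
tcp_rot: [[-0.999, 0.042, 0.007], [0.042, 0.999, -0.002], [-0.007, -0.002, -1.0]]
force: [0.7, -0.8, 0.6]
finger_gap: 0.292
clock: 22.78
tcp_pos: [0.453, -0.1537, 0.1209]
tcp_rot: [[-0.999, 0.043, 0.002], [0.043, 0.999, -0.0], [-0.002, -0.0, -1.0]]
force: [0.7, -0.4, 0.2]
finger_gap: 0.005
[ 0.45302669 -0.15371967  0.12085389] [ 0.65474094 -0.43579478  0.16886583] 0.004591110189950736
```

View pics/w7.png

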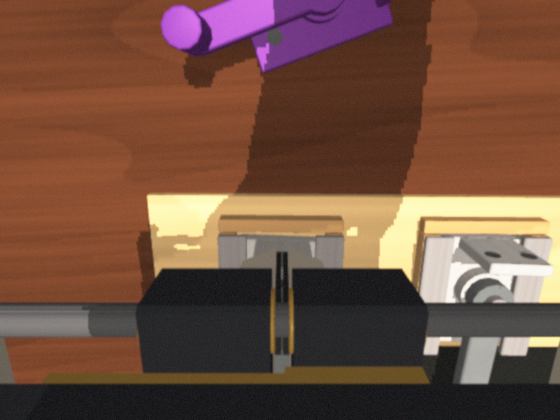

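View pics/t7.png

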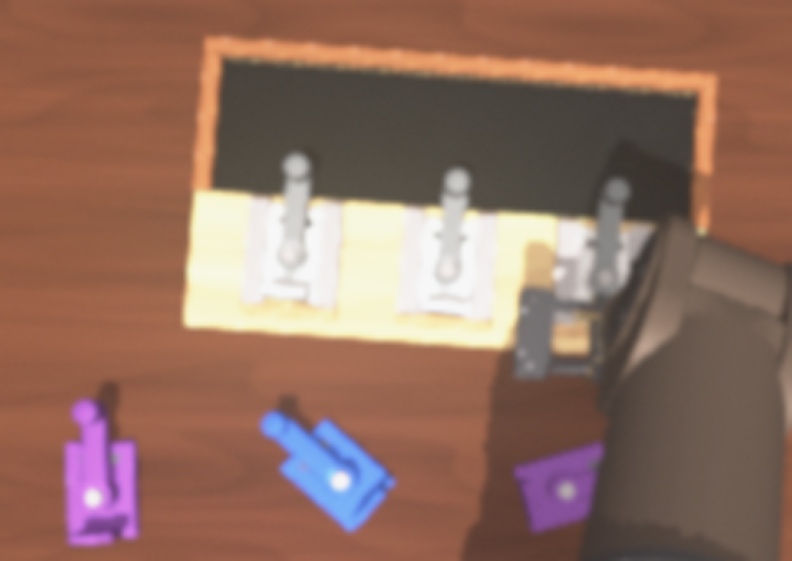

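The slot lips at (219..343) centre on the tool (281). All three arms are home in the top view, with stubs at crop (296,165), (457,183), (616,190). I go down behind the right bracket with the fingers slightly open for two-point contact.

```bash
python3 -m creep '[0,-1,-20,-0.003,0,-2,-45,-0.003,0,-2,-70,-0.003,0,-2,-85,-0.003,0,-2,-90,-0.003,0,-2,-90,-0.003]' 0.25 20; python3 -m creep '[5,-0.2,0,0,10,-0.5,0,0,13,-0.6,0,0,15,-0.7,0,0,15,-0.7,0,0]'
```

```text
clock: 23.38
tcp_pos: [0.4519, -0.1555, 0.0291]
tcp_rot: [[-0.999, 0.046, -0.002], [0.046, 0.999, 0.0], [0.002, 0.0, -1.0]]
force: [-0.4, -0.4, 0.2]
finger_gap: 0.245
clock: 23.8
tcp_pos: [0.4676, -0.1563, 0.0308]
tcp_rot: [[-0.999, 0.046, 0.001], [0.046, 0.999, -0.0], [-0.001, -0.0, -1.0]]
force: [0.3, 0.1, 0.3]
finger_gap: 0.248
```

```bash
python3 -m creep '[2,-0.1,0,0,4,-0.2,0,0,6,-0.3,0,0,8,-0.4,0,0,10,-0.5,0,0,12,-0.6,0,0]'
```

```text
clock: 24.3
tcp_pos: [0.4767, -0.1569, 0.0301]
tcp_rot: [[-0.999, 0.047, -0.004], [0.047, 0.999, 0.001], [0.004, 0.001, -1.0]]
force: [-8.9, -0.2, 7.0]
finger_gap: 0.25
```

```bash
python3 -m creep '[3,-0.1,0,0,6,-0.3,0,0,9,-0.4,0,0,12,-0.6,0,0,15,-0.7,0,0,18,-0.9,0,0]'
```

```text
clock: 24.8
tcp_pos: [0.4947, -0.1576, 0.0301]
tcp_rot: [[-0.999, 0.046, -0.004], [0.046, 0.999, 0.001], [0.004, 0.001, -1.0]]
force: [-7.9, 0.1, 6.3]
finger_gap: 0.251
```

```bash
python3 -m creep '[4,-0.2,0,0,9,-0.4,0,0,14,-0.7,0,0,19,-0.9,0,0,24,-1.1,0,0,29,-1.4,0,0,34,-1.6,0,0,39,-1.8,0,0,44,-2.1,0,0,48,-2.3,0,0,50,-2.4,0,0]'
python3 - <<'E'
from rig import *
from h import *
s=get_state();print(s['tcp_pos'],s['force'],s['finger_gap'])
c=read_camera('side');np.savez('side8.npz',**c);cv2.imwrite('pics/s8.png',cv2.resize(c['pixels'][170:290,160:400,::-1],None,fx=3.3,fy=3.3,interpolation=2))
E
```

```text
clock: 25.72
tcp_pos: [0.5457, -0.1601, 0.0301]
tcp_rot: [[-0.999, 0.046, -0.003], [0.046, 0.999, 0.001], [0.003, 0.0, -1.0]]
force: [-7.2, -0.1, 4.9]
finger_gap: 0.25
[ 0.54574281 -0.16007145  0.03006962] [-7.18477796 -0.07243469  4.89887565] 0.24999299885671816
```

View pics/s8.png

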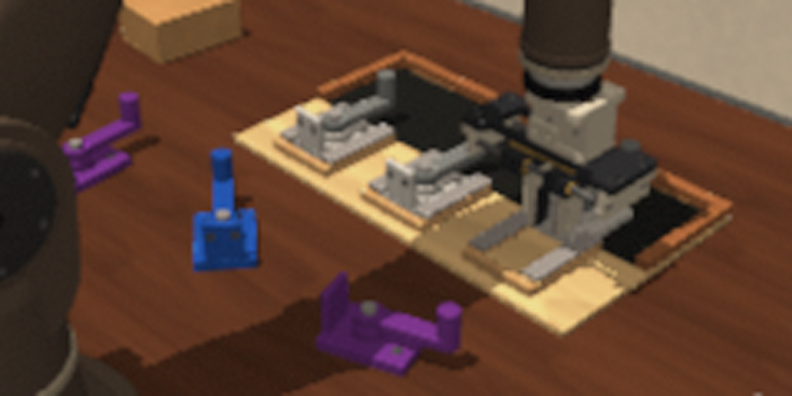

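The right bracket is sliding out straight (crop (580,230)), and the others are untouched. I keep going, about 46 mm more.

```bash
python3 -m creep '[4,-0.2,0,0,9,-0.4,0,0,14,-0.7,0,0,19,-0.9,0,0,24,-1.1,0,0,29,-1.4,0,0,34,-1.6,0,0,39,-1.8,0,0,43,-2,0,0,46,-2.2,0,0,46,-2.2,0,0]'; python3 -m creep '[-8,0.4,0,0,-20,1,0,0,-28,1.4,20,0,-32,1.5,55,0,-55,10,90,0,-80,20,120,0,-110,40,150,0,-140,60,180,0,-160,80,200,0,-170,90,210,0,-170,90,210,0]'
python3 - <<'E'
from rig import *
from h import *
s=get_state();print(s['tcp_pos'],s['force'],s['finger_gap'])
c=read_camera('side');np.savez('side9.npz',**c);cv2.imwrite('pics/s9.png',cv2.resize(c['pixels'][170:290,160:400,::-1],None,fx=3.3,fy=3.3,interpolation=2))
c=read_camera('top');np.savez('top9.npz',**c);cv2.imwrite('pics/t9.png',cv2.resize(c['pixels'][110:280,140:380,::-1],None,fx=3.3,fy=3.3,interpolation=2))
s=get_state()
c=read_camera('wrist');cv2.imwrite('pics/w9.png',c['pixels'][:,:,::-1]);np.savez('w9.npz',tp=s['tcp_pos'],tr=s['tcp_rot'],**c)
E
```

```text
clock: 26.68
tcp_pos: [0.5941, -0.1623, 0.0303]
tcp_rot: [[-0.999, 0.046, 0.001], [0.046, 0.999, -0.0], [-0.001, -0.0, -1.0]]
force: [-0.6, 0.9, -0.6]
finger_gap: 0.249
clock: 27.6
tcp_pos: [0.422, -0.0701, 0.2432]
tcp_rot: [[-0.999, 0.043, 0.006], [0.043, 0.999, 0.002], [-0.006, 0.002, -1.0]]
force: [-0.4, 0.9, 0.5]
finger_gap: 0.248
[ 0.42196259 -0.07007982  0.24319615] [-0.41135201  0.87022715  0.48730848] 0.2480355195133599
```

View pics/s9.png

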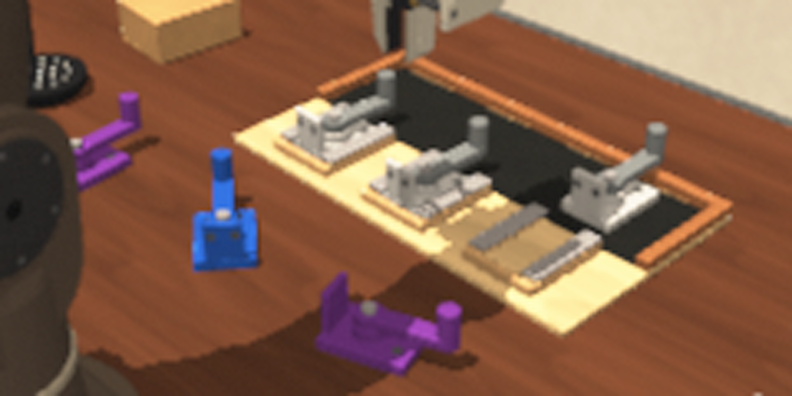

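View pics/t9.png

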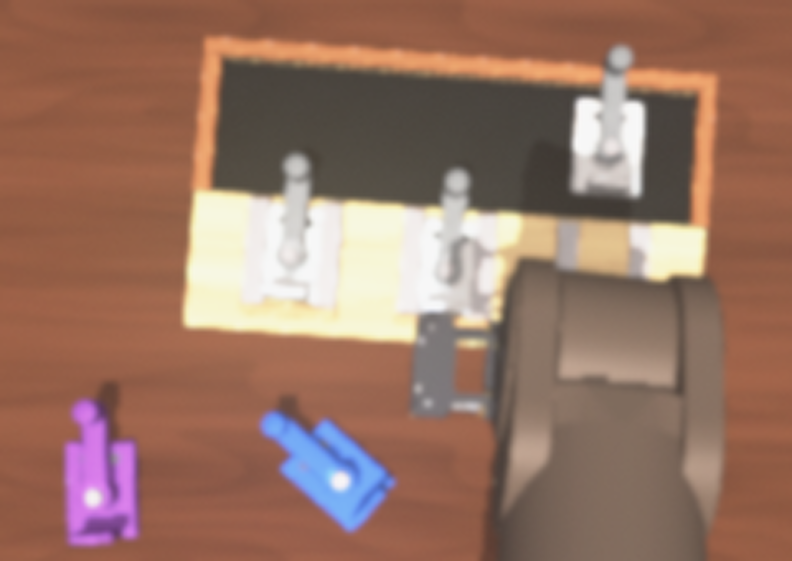

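View pics/w9.png

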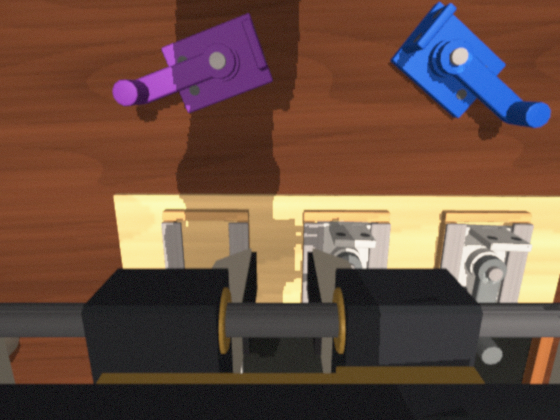

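```bash
python3 - <<'E'
from h import *
T=np.load('top9.npz');f=lambda x,y,z:ray(T,140+x/3.3-.35,110+y/3.3-.35,z)
c=np.array([.5962,-.0111]);ex=np.array([np.cos(.047),-np.sin(.047)]);ey=np.array([np.sin(.047),np.cos(.047)])
B=lambda P:((P[:2]-c)@ex*1000,(P[:2]-c)@ey*1000)
for n,x,y,z in [('nl',571,193,.02),('nr',641,198,.02),('fl',576,97,.02),('fr',645,101,.02),('stub',621,58,.074),('piv',611,148,.052),('stubL',296,165,.074),('pivL',290,252,.052),('stubM',457,183,.074),('pivM',447,268,.052),('floor edge',480,212,.008)]: print(n,np.round(B(f(x,y,z)),1))
E
```

```text
nl [  14.7 -114.8]
nr [  14.7 -183.3]
fl [ 109.5 -113.9]
fr [ 110.5 -181.8]
stub [ 136.2 -147.7]
piv [  55.  -146.5]
stubL [ 13.4 147.7]
pivL [-65.4 149.6]
stubM [ 7.3 -2.1]
pivM [-70.2   1.4]
floor edge [ -8.3 -28. ]
```

```bash
python3 -c "
from rig import *
s=get_state();print(s['clock'],max(abs(s['joint_vel'])));print(sign_off())"
```

```text
27.75 1.9373603101781716
the job is handed in; nothing more can be done
None
```

I tried all three brackets from left to right, found that the right one binds, and slid it into the reject bay. The job was handed in at 27.8 s.

- **Left and middle:** both arms swung out to a firm stop near 1.4 rad with little force and were folded home against their home stops. Both brackets are still in their slots.
- **Right:** the arm stopped hard at about 0.73 rad, with about 15 N on it and almost no further motion. I folded it home and pushed the bracket straight out from low on its flange with 7–9 N.

**Last checks, from the top and side pictures:**
- The rejected bracket's base lies at board x of about 14 to 110 mm and y of about -115 to -183 mm. That is wholly on the rubber floor, and it looks flat on its base.
- The three arms measure -0.01 to -0.05 rad by camera. Zero is home, so I put this down to measuring error; the middle one is the least sure because its pivot was partly hidden.
- The rejected base measured about 95 by 68 mm, against 90 by 64 mm given, from the blurred edges in the picture.
- The bystanders still in view (the blue look-alike, both purple ones, the carton and the LED insert) looked unmoved. I did not check the screwdriver or the jar again at the end, but no move came near them.
- The last joint reading showed the arm still settling at about 2 degrees/s, well clear of everything.

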